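# Slide a clay tile out over the end of the ledge

## Robot

A 6-joint arm with a two-finger parallel gripper is mounted at the origin on the work surface. World frame = base frame: x ahead of the robot, y to its left, z up, the work surface at z = 0. Lengths are in m, angles in rad, forces in N, time in s.
With the tool pointing down it reaches from about 0.25 to 0.775 m from the base axis. Payload 4 kg.
Tool frame: the origin (TCP) lies at the very end of the fingers, on their centre line; the grasp point (between the pads) lies 19 mm behind it; z points along the fingers, y is the direction in which the jaws open and shut (so a half turn about z gives the same grasp; the last joint's range is limited). The gripper opens to 94 mm and grips with 3 to 60 N. Pads are 16 mm wide; open, the fingers measure 119 mm over their backs; the gripper's body (75 mm by 177 mm) begins 78 mm behind the grasp point.
Start: joints at [-1.214, 0.087, 1.371, -0, 1.684, -0.103], TCP at [0.244, -0.493, 0.206] pointing down, gripper open.
Joint ranges: [-3.1, 3.1], [-0.76, 2.03], [0.27, 2.55], [-1.08, 4.22], [0.17, 2.65], [-2.57, 2.57]. Speed limits (rad/s): [2.79, 2.79, 3.14, 3.14, 3.14, 3.14].

## Interface

Orientations are given as [roll, pitch, yaw] about the fixed x, y, z axes, in that order (R = Rz(yaw) Ry(pitch) Rx(roll)).
In Python, from rig import readout, cams, job_done gives the robot as it stands.
- The arm moves only by the tool step_arm, never from a script. Its argument "motion" is a list of rows, each an object with "offset": the shift along the tool's x, y, z scaled (see below), a list of three; "rotation": the turn, a rotation vector about the tool's x, y, z scaled (see below), a list of three. In form: [{"offset": [dx, dy, dz], "rotation": [rx, ry, rz]}, ...]. A call has 1 to 12 rows; each row shifts and turns the commanded pose from where the row before left it, along the tool's axes as they then stand; what a row does not reach is not made up. The controller multiplies each number of a shift by 0.04 m and each number of a turn by 0.08 rad. A row lasts 1/10 s, in which the tool goes at most 50 mm and 8.59 degrees, less where a joint would pass 70% of its speed; a pose out of reach is approached as far as the arm can. A call with a number of a shift or a turn outside -1 to 1 is refused whole. A call with a gripper value outside its range is refused whole. "claw" is the gripper's target within -1 to 1 (shut at 1, half-way at 0, fully open at -1), set as the call begins (left out, the last holds). The fingers move at their own pace and stop on an object; the grip force is fixed at half the most. Time passes only in rows, so rows that do not move let the fingers close. It gives the time, the measured TCP pose, the force and the opening at its end, in the units of the state.
- readout.get_obs(): the state, without advancing time (a new reading comes with each control period).
- cams.get_image(name): name is "side" or "top" or "wrist"; returns a dict with "image" (400x640x3 uint8, blue, green, red), "z_map" (400x640 float32, m along the optical axis (not along the pixel's ray), 0 where there is no reading), "camera_matrix" (3x3 intrinsics, pixels), "R" (3x3) and "t" (3): a world point X has camera coordinates R X + t. Camera axes: x right, y down, z forward; pixel columns grow to the right and rows downward; lengths in m; the calibration is good to about 2 mm. A picture is of the moment at which its call begins.
- job_done(): hands the job in, once; it reports no verdict.
The state is a dict: "t": time; "qpos": joint angles; "joint_velocities": joint speeds; "tau": joint torques, N m; "position": TCP position; "tool_rot": TCP orientation; "force": force on the tool from outside, world axes, zero at the start; "wrist_torque": the same for the moment, N m; "gripper_width": finger opening in m.
Only numpy, scipy, OpenCV 4.12 (cv2) and the standard library are available. Lean on these libraries where they do the work, as an engineer would, in place of code of your own. Each camera call takes 0.05 s, during which the arm holds its last target.

## Task

The clay tile on the ledge is too thin to pick up as it lies. Pushing it with the fingertips and never lifting or tipping it, slide it along the ledge so that it sticks out about 4 cm past the end next to the banding wheel, with its long side flush against the batten, ready to be taken by its edge. Leave the other pottery where it stands.

Things in the scene. Friction and masses are not known exactly. Their poses are not given: they have to be found in the camera images.
- ledge: Low wooden ledge fixed to the table: a plank 240 mm deep (x) and 440 mm long (y), 24 mm thick, on two bearers; its upper face is 80 mm above the table. Origin: under the plank's centre at table height; x points across it away from the robot, y along it, z up. Both ends, y = +220 and -220 mm, are open and alike.
- batten (a point): Middle of the batten's face towards the robot, at the plank's upper face: 45 mm in x from the ledge's origin, axes as the ledge's. The dark wooden batten, 18 mm wide and 16 mm high, is fixed on top of the plank along its whole length. The plank's front edge is 165 mm nearer the robot.
- tile: The loose rectangular clay tile, 150 mm long (y), 100 mm wide (x), 10 mm thick, low pattern on top, lying flat on the front part of the ledge, a little askew and clear of the batten, long side roughly along it. About 0.3 kg; friction about 1, so it stops where the pushing stops. Origin: centre of its underside. Alike either way round.
- wheel: Banding wheel: a low decorator's turntable with a flat aluminium disc 180 mm across, its top 56 mm above the table, on a dark round iron foot that is fixed. It stands past one end of the ledge, sometimes the left, sometimes the right. Origin: centre of its foot, at table height.
- crock: Dark lidded round glaze crock, 124 mm across, 145 mm high, standing on the table past the other end of the ledge. Origin: centre of its foot. Bystander.
- mug_a: Left dark brown fired-clay mug, 78 mm across, 88 mm high, handle on its +y side reaching 69 mm from the axis, standing on the table in front of the ledge (robot's side). Origin: centre of its foot. Bystander.
- mug_b: Right dark brown fired-clay mug, 78 mm across, 88 mm high, handle on its +y side reaching 69 mm from the axis, standing on the table in front of the ledge (robot's side). Origin: centre of its foot. Bystander.
- bird_a: Right-hand little terracotta bird whistle, 34 mm across, 46 mm high, standing on the strip of the ledge behind the batten. Origin: centre of its foot. Bystander.
- bird_b: Middle little terracotta bird whistle, 34 mm across, 46 mm high, standing on the strip of the ledge behind the batten. Origin: centre of its foot. Bystander.
- bird_c: Left-hand little terracotta bird whistle, 34 mm across, 46 mm high, standing on the strip of the ledge behind the batten. Origin: centre of its foot. Bystander.
Not all that is in view belongs to the job. What is shaped like the tile but green or turquoise is not meant.

How it is judged:
By the outcome, as a careful person would: the job done as asked, in the order asked, and still so for the second after the job is handed in, with the robot touching nothing.
It also fails if it takes over 67 s, if anything falls off the work surface, if the arm or the gripper's body presses on something with over 40 N, if the wrist force passes 120 N, or if a joint passes its speed limit or range.

## Working session

There is one attempt and no reset: what is moved stays moved. The work goes in short steps, Python scripts to look and compute and a tool call to move; the robot and the scene stay as the last step left them, time stands still between calls to the robot, and variables do not carry over. Pictures are saved under pics/ and viewed, and the job is handed in when it is done.

Besides the shell and the picture viewer there is one more tool, called after "Call:" in YAML: its name, and indented under it one key for each argument. step_arm: Moves the arm, as the interface text tells. Shifts and turns lie within -1 to 1; 1 stands for 0.04 m of shift or 0.08 rad of turn. Its arguments: {"type":"object","properties":{"motion":{"type":"array","items":{"type":"object","properties":{"offset":{"type":"array","items":{"type":"number","minimum":-1,"maximum":1}},"rotation":{"type":"array","items":{"type":"number","minimum":-1,"maximum":1}}}}},"claw":{"type":"number"}},"required":["motion"]}

```bash
ls; mkdir -p pics; python3 - <<'E'
from rig import readout,cams
import cv2,numpy as np
print(readout.get_obs())
for n in ["top","side"]:
    d=cams.get_image(n); cv2.imwrite(f"pics/{n}0.png",d["image"]); np.savez(f"{n}0.npz",**d); print(n,d["camera_matrix"],d["R"],d["t"])
E
```

```text
pics
{'t': 0.0, 'qpos': array([-1.21410584e+00,  8.79561572e-02,  1.37224474e+00, -4.83157011e-05,
        1.68358195e+00, -1.03122655e-01]), 'joint_velocities': array([-0.00094119,  0.00031866,  0.00083824,  0.00062967, -0.00056312,
       -0.00016846]), 'tau': array([-6.76388045e-04, -3.40179241e+01, -3.02428472e+01,  7.16186618e-02,
        3.30039393e-02, -1.69619966e-04]), 'position': array([ 0.24385774, -0.4923766 ,  0.20430837]), 'tool_rot': array([-3.13940916e+00, -1.77692327e-04,  4.59807560e-01]), 'force': array([ 0.01594118, -0.03311404,  0.3060227 ]), 'wrist_torque': array([-0.02135358,  0.01269786, -0.02938211]), 'gripper_width': 0.09390132274208725}
top [[378.10068093   0.         317.62800735]
 [  0.         378.10068093 192.74447541]
 [  0.           0.           1.        ]] [[-0.02506011 -0.99966934  0.00576292]
 [-0.98536033  0.02372816 -0.16882533]
 [ 0.16863276 -0.00990933 -0.98562914]] [0.04897579 0.55671113 1.28266714]
side [[512.60116225   0.         323.01346692]
 [  0.         512.60116225 207.14518633]
 [  0.           0.           1.        ]] [[-0.85017034 -0.52649982  0.00288651]
 [-0.31518078  0.50453417 -0.8038074 ]
 [ 0.42174811 -0.68428298 -0.59488262]] [0.47281946 0.22952715 1.20609156]
```

View pics/top0.png

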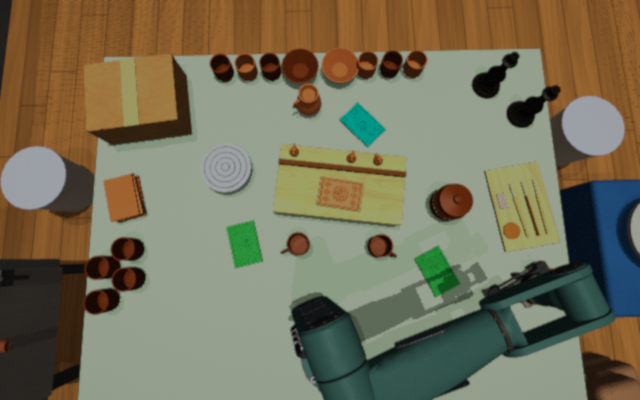

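View pics/side0.png

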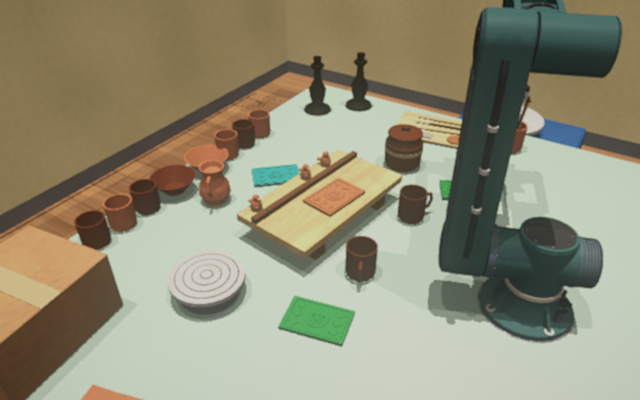

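The top view shows the terracotta tile on the ledge at (340,193). The batten runs above it, the wheel is at the left (227,168), and the crock is at (452,201). The green and turquoise look-alikes are at (244,243), (437,270) and (362,124), and there is a terracotta stack at (124,198). Only the tile on the ledge fits.

```bash
cat > h.py <<'E'
import numpy as np,cv2
def ray(d,px,z):
    K=d["camera_matrix"];R=d["R"];t=np.array(d["t"]).ravel()
    px=np.atleast_2d(np.array(px,float))
    r=(np.linalg.inv(K)@np.c_[px,np.ones(len(px))].T)
    w=(R.T@r).T; c=-R.T@t
    return c+w*((z-c[2])/w[:,2])[:,None]
def proj(d,X):
    q=(d["R"]@np.atleast_2d(X).T).T+np.array(d["t"]).ravel()
    p=(d["camera_matrix"]@q.T).T; return p[:,:2]/p[:,2:]
def cloud(d):
    z=d["z_map"];h,w=z.shape;u,v=np.meshgrid(np.arange(w),np.arange(h))
    K=d["camera_matrix"];c=np.stack([(u-K[0,2])/K[0,0]*z,(v-K[1,2])/K[1,1]*z,z],-1)
    return (c-np.array(d["t"]).ravel())@d["R"]
E
python3 - <<'E'
import numpy as np,cv2
from h import *
d=dict(np.load("top0.npz")); im=d["image"]
P=cloud(d)
for p in [(340,193),(300,200),(227,168),(390,205),(452,201),(340,170)]: print(p,P[p[1],p[0]].round(3))
hsv=cv2.cvtColor(im,cv2.COLOR_BGR2HSV)
for p in [(340,193),(325,185),(300,200),(340,170)]: print(p,hsv[p[1],p[0]])
roi=np.zeros(im.shape[:2],bool); roi[140:230,265:415]=1
m=roi&(P[...,2]>.07)
t=roi&(hsv[...,0]<15)&(hsv[...,1]>110)&(hsv[...,2]>110)
cv2.imwrite("pics/c0.png",cv2.resize(im[140:260,190:480],None,fx=2.7,fy=2.7,interpolation=cv2.INTER_CUBIC))
for nm,mm in (("ledge",m),("tile",t)):
    mm=cv2.morphologyEx(mm.astype(np.uint8),cv2.MORPH_CLOSE,np.ones((5,5)))
    c=max(cv2.findContours(mm,0,2)[0],key=cv2.contourArea); r=cv2.minAreaRect(c)
    b=cv2.boxPoints(r); print(nm,r,"\n",ray(d,b,.08 if nm=="ledge" else .09).round(4))
E
```

```text
(340, 193) [ 0.548 -0.04   0.089]
(300, 200) [0.528 0.096 0.084]
(227, 168) [0.654 0.354 0.052]
(390, 205) [ 0.503 -0.21   0.084]
(452, 201) [ 0.506 -0.406  0.128]
(340, 170) [ 0.63  -0.044  0.079]
(340, 193) [ 14 176 159]
(325, 185) [ 17 147 153]
(300, 200) [ 32 103 161]
(340, 170) [ 24 137  93]
ledge ((340.8204345703125, 185.0561981201172), (135.52392578125, 72.82452392578125), 6.581944942474365) 
 [[ 0.4847  0.2013  0.08  ]
 [ 0.7393  0.1712  0.08  ]
 [ 0.672  -0.2981  0.08  ]
 [ 0.4209 -0.2528  0.08  ]]
tile ((333.6085510253906, 192.5375213623047), (26.392114639282227, 25.581432342529297), 7.765166282653809) 
 [[ 0.5136  0.0326  0.09  ]
 [ 0.601   0.0186  0.09  ]
 [ 0.5864 -0.0705  0.09  ]
 [ 0.4993 -0.0555  0.09  ]]
```

View pics/c0.png

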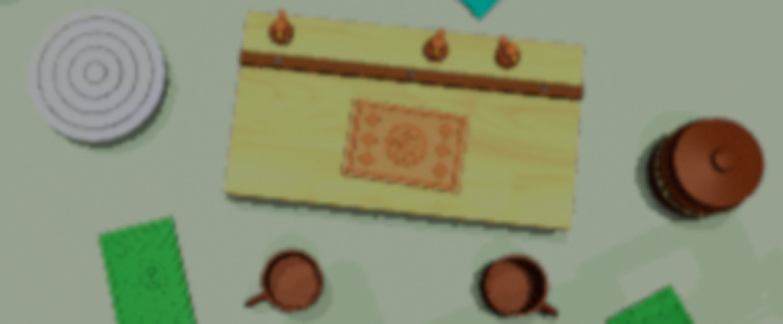

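```bash
cat > meas.py <<'E'
import numpy as np,cv2
from h import *
def quad(mask):
    mask=mask.astype(np.uint8)
    c=max(cv2.findContours(mask,cv2.RETR_EXTERNAL,cv2.CHAIN_APPROX_NONE)[0],key=cv2.contourArea)
    return c[:,0,:]
def fitrect(P):
    r=cv2.minAreaRect((P[:,:2]*1000).astype(np.float32)); 
    b=cv2.boxPoints(r); e=b[1]-b[0]; f=b[2]-b[1]
    L=e if np.linalg.norm(e)>np.linalg.norm(f) else f
    a=np.degrees(np.arctan2(L[1],L[0]))%180-90
    return np.round(r[0],1),np.round(sorted(r[1]),1),round(a,2)  # yaw: deg of long axis from +y
E
python3 - <<'E'
from meas import *
for n in ["top","side"]:
    d=dict(np.load(n+"0.npz")); im=d["image"]; P=cloud(d)
    hsv=cv2.cvtColor(im,cv2.COLOR_BGR2HSV); H,S,V=hsv[...,0],hsv[...,1],hsv[...,2]
    roi=(P[...,0]>.38)&(P[...,0]<.78)&(P[...,1]>-.32)&(P[...,1]<.27)
    led=roi&(P[...,2]>.068)&(P[...,2]<.13)&(S>70)
    flat=roi&(H<=19)&(S>110)&(V>100)&(P[...,2]<.1)&(P[...,2]>.07)&(P[...,0]<.62)
    flat=cv2.morphologyEx(flat.astype(np.uint8),cv2.MORPH_CLOSE,np.ones((7,7)))
    bat=roi&(V<95)&(P[...,2]>.08)&(S>100)&(H<19)
    vis=np.vstack([im[130:300,190:480],np.dstack([led*255,flat*255,bat*255]).astype(np.uint8)[130:300,190:480]])
    cv2.imwrite(f"pics/m_{n}.png",cv2.resize(vis,None,fx=1.7,fy=1.7))
    print(n,"ledge",fitrect(ray(d,quad(led),.08)),"tile",fitrect(ray(d,quad(flat),.09)))
    print(" bat",fitrect(ray(d,quad(bat),.096)))
E
```

```text
top ledge (array([584.4, -43.3]), array([243.6, 440.4]), np.float32(-7.46)) tile (array([546.3, -40.6]), array([ 98. , 147.1]), np.float32(-10.3))
 bat (array([635.4, -39.6]), array([10.6, 20.7]), np.float32(-1.36))
side ledge (array([585.9, -46.3]), array([274.3, 469.1]), np.float32(-7.78)) tile (array([543. , -35.2]), array([105.3, 155. ]), np.float32(-10.85))
 bat (array([375.2, 154.7]), array([0., 0.]), np.float32(-90.0))
```

View pics/m_top.png

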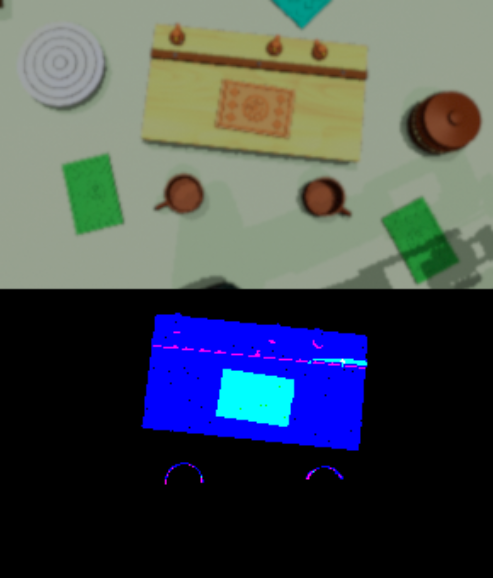

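View pics/m_side.png

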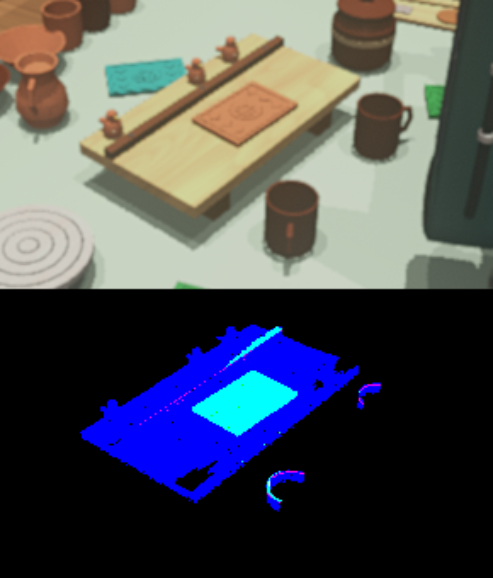

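The measured ledge is 243.6×440 mm (given 240×440), centred at (584,-43) mm with yaw -7.5°. The tile is 98×147 mm (given 100×150), at ledge (-38,-2), with yaw -10.3°. The wheel is on the +y side. My plan is to push along +y with the fingers half open, then push along +x into the batten with the fingers wide open. First I'll turn the tool.

Call:
step_arm:
  motion:
    - {"rotation":[0,0,-1]}
    - {"rotation":[0,0,-1]}
    - {"rotation":[0,0,-1]}
    - {"rotation":[0,0,-1]}
    - {"rotation":[0,0,-1]}
    - {"rotation":[0,0,-1]}
    - {"rotation":[0,0,-1]}
    - {"rotation":[0,0,-1]}
    - {"rotation":[0,0,-1]}
    - {"rotation":[0,0,-1]}
    - {"rotation":[0,0,-1]}
    - {"rotation":[0,0,-1]}
  claw: 0

```text
invalid input
```

Call:
step_arm:
  motion:
    - {"offset":[0,0,0],"rotation":[0,0,-1]}
    - {"offset":[0,0,0],"rotation":[0,0,-1]}
    - {"offset":[0,0,0],"rotation":[0,0,-1]}
    - {"offset":[0,0,0],"rotation":[0,0,-1]}
    - {"offset":[0,0,0],"rotation":[0,0,-1]}
    - {"offset":[0,0,0],"rotation":[0,0,-1]}
    - {"offset":[0,0,0],"rotation":[0,0,-1]}
    - {"offset":[0,0,0],"rotation":[0,0,-1]}
    - {"offset":[0,0,0],"rotation":[0,0,-1]}
    - {"offset":[0,0,0],"rotation":[0,0,-1]}
    - {"offset":[0,0,0],"rotation":[0,0,-1]}
    - {"offset":[0,0,0],"rotation":[0,0,-1]}
  claw: 0

```text
t: 1.3
position: [0.244, -0.4926, 0.2048]
tool_rot: [-3.141, -0.001, 1.423]
force: [0.2, -0.7, 0.4]
gripper_width: 0.0469
```

Call:
step_arm:
  motion:
    - {"offset":[0.79,0.49,0],"rotation":[0,0,-0.1]}
    - {"offset":[0.79,0.49,0],"rotation":[0,0,-0.1]}
    - {"offset":[0.79,0.49,0],"rotation":[0,0,0]}
    - {"offset":[0.79,0.49,0],"rotation":[0,0,0]}
    - {"offset":[0.79,0.49,0],"rotation":[0,0,0]}
    - {"offset":[0.79,0.49,0],"rotation":[0,0,0]}
    - {"offset":[0.79,0.49,0],"rotation":[0,0,0]}
    - {"offset":[0.79,0.49,0],"rotation":[0,0,0]}
    - {"offset":[0.79,0.49,0],"rotation":[0,0,0]}
    - {"offset":[0.79,0.49,0],"rotation":[0,0,0]}
    - {"offset":[0.79,0.49,0],"rotation":[0,0,0]}
    - {"offset":[0.79,0.49,0],"rotation":[0,0,0]}

```text
t: 2.5
position: [0.5294, -0.1479, 0.2049]
tool_rot: [-3.141, 0.0, 1.436]
force: [0.2, -0.7, 0.5]
gripper_width: 0.0471
```

```bash
python3 - <<'E'
from rig import readout,cams
import cv2,numpy as np
d=cams.get_image("wrist"); cv2.imwrite("pics/w1.png",d["image"]); np.savez("w1.npz",**d)
o=readout.get_obs(); print(o["t"],o["position"],o["tool_rot"],o["force"])
E
```

```text
2.55 [ 0.53228484 -0.14333546  0.20449161] [ 3.14060858 -0.00490667  1.44102905] [ 1.73746291  1.56432285 -0.12942559]
```

View pics/w1.png

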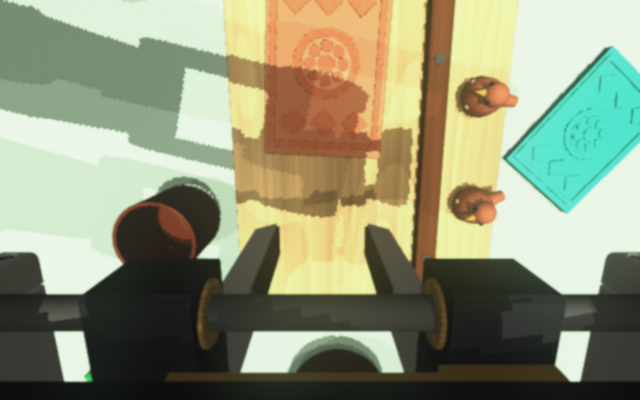

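The wrist view shows the tile's near end between about (265,153) and (380,158). The ledge front edge is at column ~230, the batten's near side is at columns ~415–425, and the mug is at the left, clear of the fingers.

```bash
python3 - <<'E'
from meas import *
d=dict(np.load("w1.npz"));
c=ray(d,[(265,153),(380,158)],.09); print("tile near corners",c.round(4), np.linalg.norm(c[0]-c[1]))
l=ray(d,[(228,50),(236,200)],.08); print("front",l.round(4))
b=ray(d,[(425,50),(414,240)],.08); print("bat",b.round(4))
P=cloud(d)
for p in [(320,30),(300,230),(260,30),(400,100)]: print(p,P[p[1],p[0]].round(4))
# edges along rows
hsv=cv2.cvtColor(d["image"],cv2.COLOR_BGR2HSV)
for r in (20,60,100): print(r,[(x,*hsv[r,x],P[r,x,2].round(3)) for x in range(408,432,2)])
E
```

```text
tile near corners [[ 0.4849 -0.1043  0.09  ]
 [ 0.583  -0.122   0.09  ]] 0.09961533395396267
front [[ 0.4674 -0.0164  0.08  ]
 [ 0.4491 -0.144   0.08  ]]
bat [[ 0.6304 -0.0387  0.08  ]
 [ 0.609  -0.2053  0.08  ]]
(320, 30) [ 0.5453 -0.0143  0.092 ]
(300, 230) [ 0.5034 -0.1804  0.0813]
(260, 30) [ 0.4967 -0.0049  0.0802]
(400, 100) [ 0.6061 -0.076   0.0813]
20 [(408, np.uint8(29), np.uint8(83), np.uint8(239), np.float64(0.081)), (410, np.uint8(29), np.uint8(84), np.uint8(239), np.float64(0.081)), (412, np.uint8(29), np.uint8(83), np.uint8(239), np.float64(0.082)), (414, np.uint8(29), np.uint8(84), np.uint8(239), np.float64(0.08)), (416, np.uint8(29), np.uint8(84), np.uint8(239), np.float64(0.079)), (418, np.uint8(29), np.uint8(83), np.uint8(239), np.float64(0.081)), (420, np.uint8(29), np.uint8(83), np.uint8(239), np.float64(0.081)), (422, np.uint8(28), np.uint8(89), np.uint8(239), np.float64(0.081)), (424, np.uint8(23), np.uint8(111), np.uint8(228), np.float64(0.079)), (426, np.uint8(21), np.uint8(129), np.uint8(121), np.float64(0.085)), (428, np.uint8(21), np.uint8(131), np.uint8(74
[... 1060 characters left out ...]
0.08)), (412, np.uint8(31), np.uint8(79), np.uint8(242), np.float64(0.082)), (414, np.uint8(31), np.uint8(77), np.uint8(242), np.float64(0.081)), (416, np.uint8(30), np.uint8(80), np.uint8(240), np.float64(0.08)), (418, np.uint8(26), np.uint8(101), np.uint8(230), np.float64(0.08)), (420, np.uint8(22), np.uint8(123), np.uint8(159), np.float64(0.081)), (422, np.uint8(20), np.uint8(132), np.uint8(83), np.float64(0.088)), (424, np.uint8(20), np.uint8(131), np.uint8(72), np.float64(0.092)), (426, np.uint8(15), np.uint8(152), np.uint8(114), np.float64(0.097)), (428, np.uint8(13), np.uint8(157), np.uint8(148), np.float64(0.097)), (430, np.uint8(13), np.uint8(156), np.uint8(150), np.float64(0.097))]
```

Call:
step_arm:
  motion:
    - {"offset":[0,0,0],"rotation":[0,0,0]}
    - {"offset":[0,0,0.5],"rotation":[0,0,0]}
    - {"offset":[0,0,0.5],"rotation":[0,0,0]}
    - {"offset":[0,0,0.5],"rotation":[0,0,0]}
    - {"offset":[0,0,0.5],"rotation":[0,0,0]}
    - {"offset":[0,0,0.5],"rotation":[0,0,0]}
    - {"offset":[0,0,0.3],"rotation":[0,0,0]}
    - {"offset":[0,0,0],"rotation":[0,0,0]}
    - {"offset":[0,0,0],"rotation":[0,0,0]}
  claw: 0

```text
t: 3.45
position: [0.5288, -0.15, 0.094]
tool_rot: [3.141, 0.0, 1.435]
force: [0.2, -0.2, -0.5]
gripper_width: 0.0472
```

Call:
step_arm:
  motion:
    - {"offset":[0,0,0.15],"rotation":[0,0,-0.06]}
    - {"offset":[0,0,0.1],"rotation":[0,0,0]}
    - {"offset":[0,0,0],"rotation":[0,0,0]}
    - {"offset":[0,0,0],"rotation":[0,0,0]}

```text
t: 3.85
position: [0.5289, -0.1494, 0.0836]
tool_rot: [3.141, 0.0, 1.441]
force: [-0.3, 0.6, -0.2]
gripper_width: 0.0467
```

```bash
python3 - <<'E'
from rig import readout,cams
import cv2,numpy as np
d=cams.get_image("wrist"); cv2.imwrite("pics/w2.png",d["image"]); np.savez("w2.npz",**d)
o=readout.get_obs(); print(o["t"],o["position"],o["tool_rot"],o["force"])
E
```

```text
3.9 [ 0.52902258 -0.14937872  0.08370619] [3.14116779e+00 2.15327473e-04 1.44077062e+00] [ 0.92067135  0.30346709 -0.22287007]
```

View pics/w2.png

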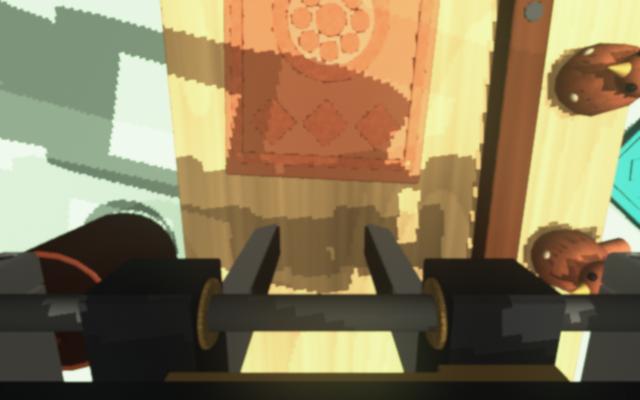

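Call:
step_arm:
  motion:
    - {"offset":[0.2,0,0],"rotation":[0,0,0]}
    - {"offset":[0.2,0,0],"rotation":[0,0,0]}
    - {"offset":[0.2,0,0],"rotation":[0,0,0]}
    - {"offset":[0.2,0,0],"rotation":[0,0,0]}
    - {"offset":[0.2,0,0],"rotation":[0,0,0]}
    - {"offset":[0.2,0,0],"rotation":[0,0,0]}
    - {"offset":[0.2,0,0],"rotation":[0,0,0]}
    - {"offset":[0.2,0,0],"rotation":[0,0,0]}
    - {"offset":[0,0,0],"rotation":[0,0,0]}
    - {"offset":[0,0,0],"rotation":[0,0,0]}

```text
t: 4.9
position: [0.5371, -0.0852, 0.0833]
tool_rot: [-3.141, -0.001, 1.441]
force: [-0.0, 0.7, 0.0]
gripper_width: 0.047
```

```bash
python3 - <<'E'
from rig import readout,cams
import cv2,numpy as np
d=cams.get_image("wrist"); cv2.imwrite("pics/w3.png",d["image"]); np.savez("w3.npz",**d)
o=readout.get_obs(); print(o["t"],o["position"],o["tool_rot"],o["force"])
E
```

```text
4.95 [ 0.53709189 -0.08548703  0.08332413] [-3.14125832e+00 -5.58170629e-04  1.44092394e+00] [-0.31309439  0.92623787  0.05142096]
```

View pics/w3.png

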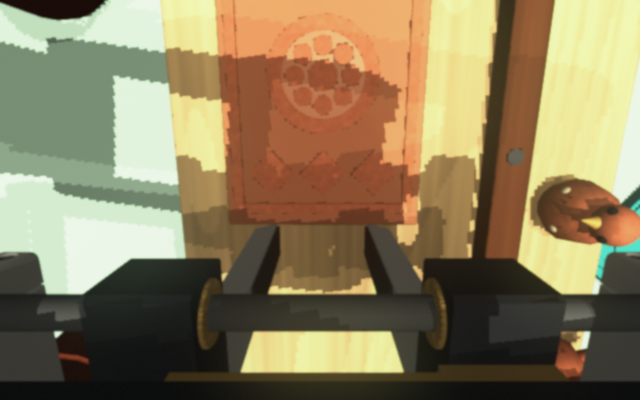

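The tile has squared up against both fingers, with its trailing edge at row ~224 from (228,224) to (415,224).

```bash
python3 - <<'E'
from meas import *
d=dict(np.load("w3.npz"));C=np.array([.5844,-.0433]);a=np.radians(7.5)
f=lambda p:np.array([(p-C)@[np.cos(a),-np.sin(a)],(p-C)@[np.sin(a),np.cos(a)]])*1000
for q in ray(d,[(228,223),(416,222)],.09): print(q.round(4),f(q[:2]).round(1))
print("tcp",f(np.array([.5371,-.0855])))
E
```

```text
[ 0.4883 -0.0661  0.09  ] [-92.3 -35.1]
[ 0.5877 -0.0786  0.09  ] [  7.9 -34.6]
tcp [-41.38713663 -48.01286204]
```

Call:
step_arm:
  motion:
    - {"offset":[0.2,0,0],"rotation":[0,0,0]}
    - {"offset":[0.2,0,0],"rotation":[0,0,0]}
    - {"offset":[0.2,0,0],"rotation":[0,0,0]}
    - {"offset":[0.2,0,0],"rotation":[0,0,0]}
    - {"offset":[0.2,0,0],"rotation":[0,0,0]}
    - {"offset":[0.2,0,0],"rotation":[0,0,0]}
    - {"offset":[0.2,0,0],"rotation":[0,0,0]}
    - {"offset":[0.2,0,0],"rotation":[0,0,0]}
    - {"offset":[0.2,0,0],"rotation":[0,0,0]}
    - {"offset":[0.2,0,0],"rotation":[0,0,0]}
    - {"offset":[0.2,0,0],"rotation":[0,0,0]}
    - {"offset":[0.2,0,0],"rotation":[0,0,0]}

```text
t: 6.15
position: [0.5497, 0.0099, 0.0835]
tool_rot: [-3.142, 0.0, 1.441]
force: [-0.0, -1.2, -1.1]
gripper_width: 0.0471
```

Call:
step_arm:
  motion:
    - {"offset":[0.2,0,0],"rotation":[0,0,0]}
    - {"offset":[0.2,0,0],"rotation":[0,0,0]}
    - {"offset":[0.2,0,0],"rotation":[0,0,0]}
    - {"offset":[0.2,0,0],"rotation":[0,0,0]}
    - {"offset":[0,0,0],"rotation":[0,0,0]}
    - {"offset":[0,0,0],"rotation":[0,0,0]}

```text
t: 6.75
position: [0.554, 0.0415, 0.0837]
tool_rot: [3.141, -0.001, 1.441]
force: [0.3, -0.7, -0.4]
gripper_width: 0.0469
```

```bash
python3 - <<'E'
from rig import readout,cams
import cv2,numpy as np
for n in ["wrist","top","side"]:
    d=cams.get_image(n); cv2.imwrite(f"pics/{n}4.png",d["image"]); np.savez(f"{n}4.npz",**d)
o=readout.get_obs(); print(o["t"],o["position"],o["tool_rot"],o["force"])
C=np.array([.5844,-.0433]);a=np.radians(7.5)
f=lambda p:np.array([(p-C)@[np.cos(a),-np.sin(a)],(p-C)@[np.sin(a),np.cos(a)]])*1000
print("tcp",f(o["position"][:2]))
E
```

```text
6.9 [0.55391865 0.0409326  0.08368005] [ 3.14117907e+00 -1.94581660e-04  1.44035600e+00] [-0.15466641 -0.52584007 -0.18145284]
tcp [-41.21513574  79.53336554]
```

View pics/wrist4.png

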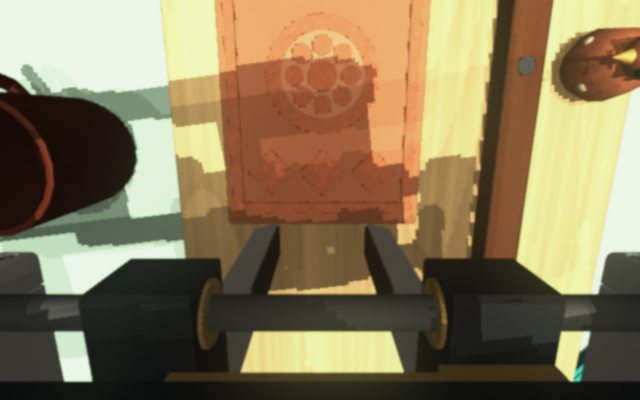

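View pics/side4.png

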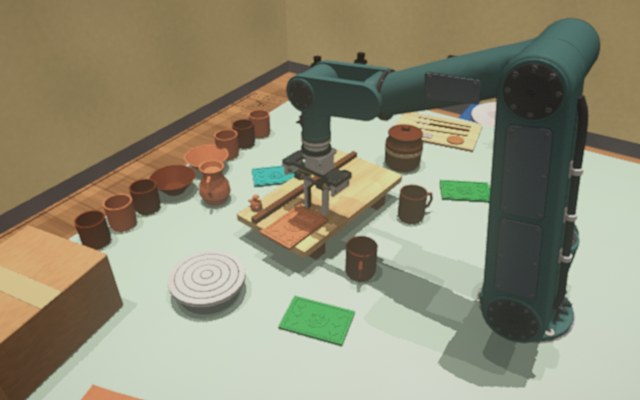

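```bash
python3 - <<'E'
import cv2
a=cv2.imread("pics/side4.png")[170:270,225:345]; b=cv2.imread("pics/top4.png")[140:240,250:350]
cv2.imwrite("pics/c4.png",cv2.resize(a,None,fx=6,fy=6,interpolation=cv2.INTER_CUBIC));cv2.imwrite("pics/c4t.png",cv2.resize(b,None,fx=6,fy=6,interpolation=cv2.INTER_CUBIC))
E
```

```text
(no output)
```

View pics/c4.png

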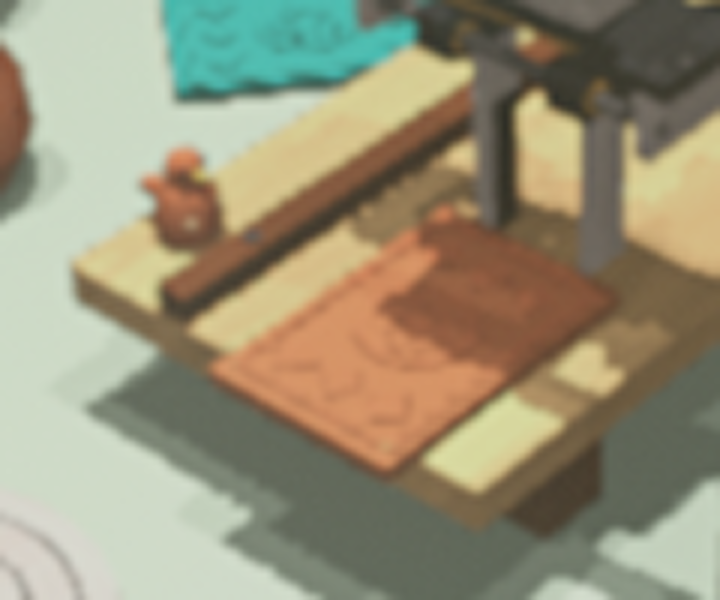

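View pics/c4t.png

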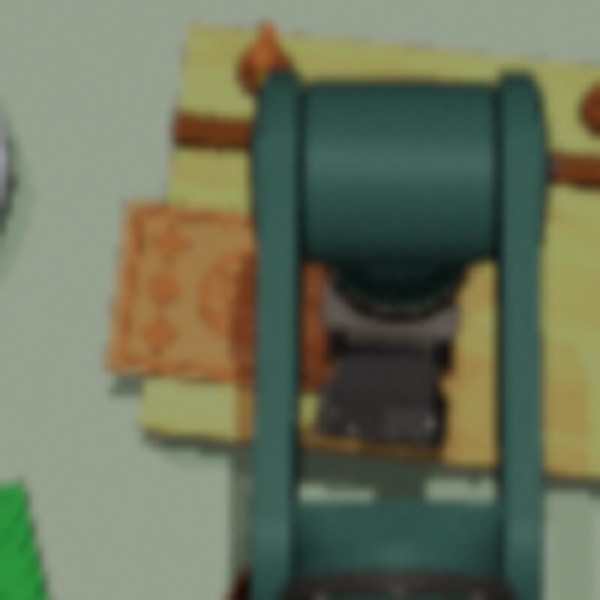

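```bash
python3 - <<'E'
from meas import *
C=np.array([.5844,-.0433]);a=np.radians(7.5)
f=lambda p:np.c_[(p[:,:2]-C)@[np.cos(a),-np.sin(a)],(p[:,:2]-C)@[np.sin(a),np.cos(a)]]*1000
s=dict(np.load("side4.npz"));t=dict(np.load("top4.npz"))
o=np.array([225,170]);g=lambda l:np.array(l)/6+o-.4
print("side tile",f(ray(s,g([(212,370),(390,467)]),.09)).round(1),"end",f(ray(s,g([(75,268),(478,495)]),.08)).round(1))
o=np.array([250,140])
print("top tile",f(ray(t,g([(128,203),(110,367)]),.09)).round(1),"end",f(ray(t,g([(188,27),(143,430)]),.08)).round(1))
E
```

```text
side tile [[  4.8 241.6]
 [-93.8 240. ]] end [[ 110.8  221.2]
 [-124.5  221.9]]
top tile [[  5.7 240.2]
 [-89.4 238.4]] end [[ 116.   220.2]
 [-121.8  216.6]]
```

Both views give an overhang of about 20 mm, and the ledge end comes out at 217–222 mm (expected 220). I'll push 20 mm more, back off and lift.

Call:
step_arm:
  motion:
    - {"offset":[0.1,0,0],"rotation":[0,0,0]}
    - {"offset":[0.1,0,0],"rotation":[0,0,0]}
    - {"offset":[0.1,0,0],"rotation":[0,0,0]}
    - {"offset":[0.1,0,0],"rotation":[0,0,0]}
    - {"offset":[0.1,0,0],"rotation":[0,0,0]}
    - {"offset":[0,0,0],"rotation":[0,0,0]}
    - {"offset":[0,0,0],"rotation":[0,0,0]}
    - {"offset":[0,0,0],"rotation":[0,0,0]}

```text
t: 7.7
position: [0.5563, 0.0613, 0.0833]
tool_rot: [-3.141, -0.001, 1.441]
force: [-1.2, -0.8, 0.6]
gripper_width: 0.0467
```

Call:
step_arm:
  motion:
    - {"offset":[-0.2,0,0],"rotation":[0,0,0]}
    - {"offset":[-0.3,0,0],"rotation":[0,0,0]}
    - {"offset":[-0.1,0,-0.5],"rotation":[0,0,0]}
    - {"offset":[0,0,-1],"rotation":[0,0,0]}
    - {"offset":[0,0,-1],"rotation":[0,0,0]}
    - {"offset":[0,0,-0.5],"rotation":[0,0,0]}
    - {"offset":[0,0,0],"rotation":[0,0,0]}
    - {"offset":[0,0,0],"rotation":[0,0,0]}

```text
t: 8.5
position: [0.553, 0.0363, 0.2029]
tool_rot: [-3.141, 0.0, 1.44]
force: [0.2, 0.1, -1.0]
gripper_width: 0.0469
```

```bash
python3 - <<'E'
from meas import *
C=np.array([.5844,-.0433]);a=np.radians(7.5)
f=lambda p:np.c_[(p[:,:2]-C)@[np.cos(a),-np.sin(a)],(p[:,:2]-C)@[np.sin(a),np.cos(a)]]*1000
t=dict(np.load("top0.npz"));im=t["image"]
hsv=cv2.cvtColor(im,cv2.COLOR_BGR2HSV)
m=((hsv[...,1]>90)&(hsv[...,0]<20)).astype(np.uint8); m[:225]=0;m[265:]=0;m[:,:270]=0;m[:,330:]=0
c=max(cv2.findContours(m,0,2)[0],key=cv2.contourArea)[:,0]; w=f(ray(t,c,.088)); print("mug_a ledge xy min/max",w.min(0),w.max(0), cv2.boundingRect(c))
E
```

```text
mug_a ledge xy min/max [-256.84519364   86.06278524] [-183.22559922  170.76056664] (282, 232, 27, 23)
```

Call:
step_arm:
  motion:
    - {"offset":[0.675,-0.52,0],"rotation":[0,0,0]}
    - {"offset":[0.675,-0.52,0],"rotation":[0,0,0]}
    - {"offset":[0.675,-0.52,0],"rotation":[0,0,0]}
    - {"offset":[0.675,-0.52,0],"rotation":[0,0,0]}
    - {"offset":[0,0,0],"rotation":[0,0,1]}
    - {"offset":[0,0,0],"rotation":[0,0,1]}
    - {"offset":[0,0,0],"rotation":[0,0,1]}
    - {"offset":[0,0,0],"rotation":[0,0,1]}
    - {"offset":[0,0,0],"rotation":[0,0,1]}
    - {"offset":[0,0,0],"rotation":[0,0,1]}
    - {"offset":[0,0,0],"rotation":[0,0,1]}
    - {"offset":[0,0,0],"rotation":[0,0,1]}
  claw: -1

```text
t: 9.7
position: [0.4835, 0.1543, 0.2002]
tool_rot: [-3.139, 0.005, 0.797]
force: [0.0, -0.7, 0.5]
gripper_width: 0.0941
```

Call:
step_arm:
  motion:
    - {"offset":[0,0,0],"rotation":[0,0,1]}
    - {"offset":[0,0,0],"rotation":[0,0,1]}
    - {"offset":[0,0,0],"rotation":[0,0,1]}
    - {"offset":[0,0,0],"rotation":[0,0,1]}
    - {"offset":[0,0,0],"rotation":[0,0,1]}
    - {"offset":[0,0,0],"rotation":[0,0,1]}
    - {"offset":[0,0,0],"rotation":[0,0,1]}
    - {"offset":[0,0,0],"rotation":[0,0,1]}
    - {"offset":[0,0,0],"rotation":[0,0,1]}
    - {"offset":[0,0,0],"rotation":[0,0,1]}
    - {"offset":[0,0,0],"rotation":[0,0,1]}
    - {"offset":[0,0,0],"rotation":[0,0,0.6]}

```text
t: 10.9
position: [0.4835, 0.1543, 0.2002]
tool_rot: [3.14, 0.005, -0.13]
force: [-0.3, -0.3, 0.3]
gripper_width: 0.094
```

Call:
step_arm:
  motion:
    - {"offset":[0,0,0],"rotation":[0,0,0]}
    - {"offset":[0,0,0],"rotation":[0,0,0]}

```text
t: 11.1
position: [0.4839, 0.1546, 0.2014]
tool_rot: [3.14, 0.003, -0.127]
force: [-0.7, 0.7, 0.3]
gripper_width: 0.0936
```

```bash
python3 - <<'E'
from rig import readout,cams
import cv2,numpy as np
d=cams.get_image("wrist"); cv2.imwrite("pics/w5.png",d["image"]); np.savez("w5.npz",**d)
o=readout.get_obs(); print(o["t"],o["position"],o["tool_rot"],o["force"],o["qpos"][5])
E
```

```text
11.15 [0.48414599 0.15463019 0.20189996] [ 3.14058045e+00  2.57979383e-03 -1.26674370e-01] [ 0.81679548 -0.24811672  1.08407434] 1.8951014904664918
```

View pics/w5.png

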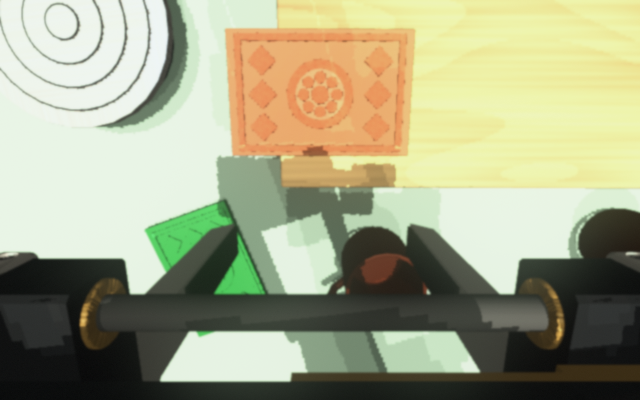

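The wrist view shows the tile with corners (227,30), (415,30), (408,156) and (234,157). The plank end runs from (278,5) to (282,185), and the mug stays in front of the plank.

```bash
python3 - <<'E'
from meas import *
C=np.array([.5844,-.0433]);a=np.radians(7.5)
f=lambda p:np.c_[(p[:,:2]-C)@[np.cos(a),-np.sin(a)],(p[:,:2]-C)@[np.sin(a),np.cos(a)]]*1000
d=dict(np.load("w5.npz"))
print("tile\n",f(ray(d,[(227,30),(415,30),(408,156),(234,157)],.09)).round(1))
print("end\n",f(ray(d,[(278,5),(282,185)],.08)).round(1),"front",f(ray(d,[(300,187),(600,188)],.08)).round(1))
print("tcp",f(np.array([[.4841,.1546]])))
E
```

```text
tile
 [[  6.3 259. ]
 [  6.8 111. ]
 [-92.3 110.3]
 [-93.6 259.2]]
end
 [[  27.1  219.5]
 [-119.9  219.9]] front [[-121.7  203.7]
 [-121.8  -67.9]]
tcp [[-125.27305304  183.11516099]]
```

Call:
step_arm:
  motion:
    - {"offset":[0,0,0.5],"rotation":[0,0,0.05]}
    - {"offset":[0,0,0.5],"rotation":[0,0,0]}
    - {"offset":[0,0,0.5],"rotation":[0,0,0]}
    - {"offset":[0,0,0.5],"rotation":[0,0,0]}
    - {"offset":[0,0,0.5],"rotation":[0,0,0]}
    - {"offset":[0,0,0.2],"rotation":[0,0,0]}
    - {"offset":[0,0,0],"rotation":[0,0,0]}
    - {"offset":[0,0,0],"rotation":[0,0,0]}
    - {"offset":[0,0,0],"rotation":[0,0,0]}

```text
t: 12.05
position: [0.4857, 0.1551, 0.0969]
tool_rot: [-3.141, -0.002, -0.131]
force: [-0.5, -0.9, -0.9]
gripper_width: 0.0939
```

Call:
step_arm:
  motion:
    - {"offset":[0,0,0.2],"rotation":[0,0,0]}
    - {"offset":[0,0,0.12],"rotation":[0,0,0]}
    - {"offset":[0,0,0],"rotation":[0,0,0]}
    - {"offset":[0,0,0],"rotation":[0,0,0]}

```text
t: 12.45
position: [0.4846, 0.1549, 0.0823]
tool_rot: [3.141, 0.001, -0.131]
force: [1.2, 0.7, -0.4]
gripper_width: 0.0939
```

Call:
step_arm:
  motion:
    - {"offset":[0.1,0,0],"rotation":[0,0,0]}
    - {"offset":[0.1,0,0],"rotation":[0,0,0]}
    - {"offset":[0.1,0,0],"rotation":[0,0,0]}
    - {"offset":[0.1,0,0],"rotation":[0,0,0]}
    - {"offset":[0.1,0,0],"rotation":[0,0,0]}
    - {"offset":[0.1,0,0],"rotation":[0,0,0]}
    - {"offset":[0.1,0,0],"rotation":[0,0,0]}
    - {"offset":[0.1,0,0],"rotation":[0,0,0]}
    - {"offset":[0.1,0,0],"rotation":[0,0,0]}
    - {"offset":[0.1,0,0],"rotation":[0,0,0]}
    - {"offset":[0,0,0],"rotation":[0,0,0]}
    - {"offset":[0,0,0],"rotation":[0,0,0]}

```text
t: 13.65
position: [0.5251, 0.1495, 0.0826]
tool_rot: [3.142, -0.001, -0.132]
force: [0.3, -0.1, 0.1]
gripper_width: 0.0941
```

```bash
python3 - <<'E'
from rig import readout,cams
import cv2,numpy as np
d=cams.get_image("wrist"); cv2.imwrite("pics/w6.png",d["image"]); np.savez("w6.npz",**d)
o=readout.get_obs(); print(o["t"],o["position"],o["tool_rot"],o["force"],o["qpos"][5])
E
```

```text
13.7 [0.52496602 0.14955242 0.08266593] [ 3.14153095e+00 -1.16004753e-03 -1.31506856e-01] [ 0.63687465 -0.07030415 -0.20768294] 1.876270386550137
```

View pics/w6.png

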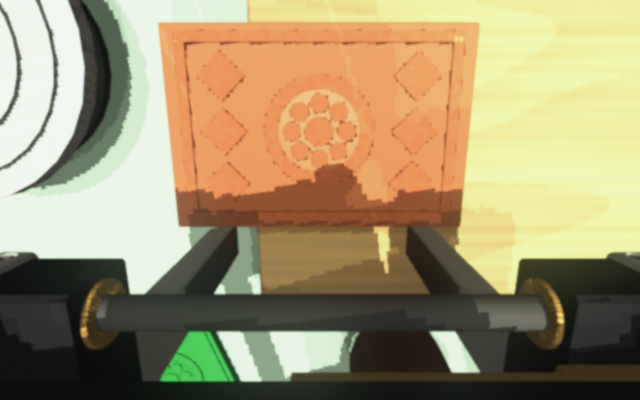

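The tile is square on both fingers. The batten is out of view, so I'll go on in small steps and watch the force.

Call:
step_arm:
  motion:
    - {"offset":[0.1,0,0],"rotation":[0,0,0]}
    - {"offset":[0.1,0,0],"rotation":[0,0,0]}
    - {"offset":[0.1,0,0],"rotation":[0,0,0]}
    - {"offset":[0,0,0],"rotation":[0,0,0]}
    - {"offset":[0,0,0],"rotation":[0,0,0]}

```text
t: 14.2
position: [0.5371, 0.148, 0.0827]
tool_rot: [3.142, -0.001, -0.132]
force: [0.4, -0.3, 0.1]
gripper_width: 0.094
```

Call:
step_arm:
  motion:
    - {"offset":[0.05,0,0],"rotation":[0,0,0]}
    - {"offset":[0,0,0],"rotation":[0,0,0]}

```text
t: 14.4
position: [0.5382, 0.1478, 0.0826]
tool_rot: [3.141, 0.0, -0.131]
force: [-1.9, -0.5, 0.6]
gripper_width: 0.0938
```

Call:
step_arm:
  motion:
    - {"offset":[0.03,0,0],"rotation":[0,0,0]}
    - {"offset":[0,0,0],"rotation":[0,0,0]}

```text
t: 14.6
position: [0.5394, 0.1477, 0.0826]
tool_rot: [3.141, 0.0, -0.131]
force: [-2.7, 0.6, 1.0]
gripper_width: 0.0942
```

Call:
step_arm:
  motion:
    - {"offset":[0.03,0,0],"rotation":[0,0,0]}
    - {"offset":[0,0,0],"rotation":[0,0,0]}

```text
t: 14.8
position: [0.5408, 0.1475, 0.0826]
tool_rot: [3.142, -0.0, -0.131]
force: [-2.1, -0.2, 0.5]
gripper_width: 0.094
```

Call:
step_arm:
  motion:
    - {"offset":[0.03,0,0],"rotation":[0,0,0]}
    - {"offset":[0,0,0],"rotation":[0,0,0]}

```text
t: 15.0
position: [0.5421, 0.1473, 0.0826]
tool_rot: [3.142, -0.0, -0.131]
force: [-1.6, 0.6, -0.1]
gripper_width: 0.094
```

```bash
python3 - <<'E'
from rig import readout,cams
import cv2,numpy as np
for n in ["side","top"]:
    d=cams.get_image(n); np.savez(f"{n}7.npz",**d)
    im=d["image"][150:260,225:345] if n=="side" else d["image"][140:240,250:350]
    cv2.imwrite(f"pics/{n}7.png",cv2.resize(im,None,fx=5.4,fy=5.4,interpolation=cv2.INTER_CUBIC))
o=readout.get_obs(); print(o["t"],o["position"],o["tool_rot"],o["force"])
E
```

```text
15.1 [0.54206742 0.1473562  0.08264241] [ 3.14156691e+00 -3.49326063e-04 -1.31440537e-01] [-1.3682004   0.716574    0.68686547]
```

View pics/side7.png

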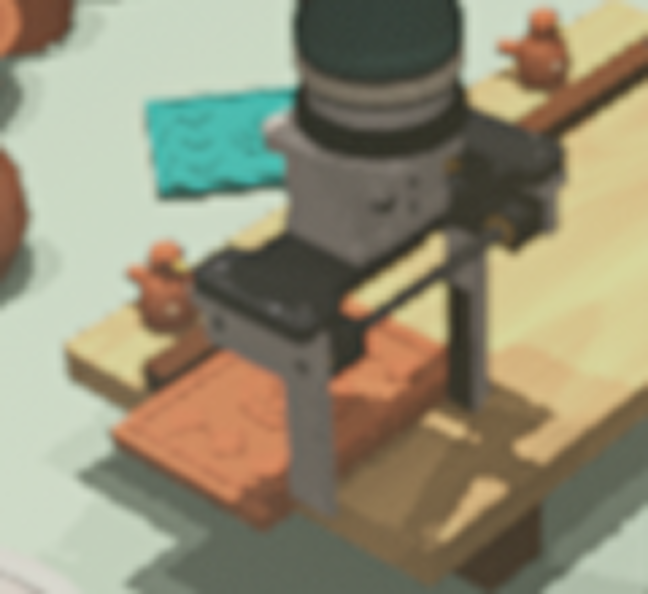

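The side view shows the tile almost at the batten, with no hard contact yet. I'll keep going in 1 mm steps.

Call:
step_arm:
  motion:
    - {"offset":[0.03,0,0],"rotation":[0,0,0]}
    - {"offset":[0,0,0],"rotation":[0,0,0]}

```text
t: 15.3
position: [0.5432, 0.1472, 0.0827]
tool_rot: [3.142, -0.0, -0.131]
force: [-1.6, 0.5, 0.3]
gripper_width: 0.0941
```

Call:
step_arm:
  motion:
    - {"offset":[0.03,0,0],"rotation":[0,0,0]}
    - {"offset":[0,0,0],"rotation":[0,0,0]}

```text
t: 15.5
position: [0.5434, 0.1471, 0.0826]
tool_rot: [3.141, 0.002, -0.131]
force: [-4.5, -0.0, 3.0]
gripper_width: 0.0942
```

Call:
step_arm:
  motion:
    - {"offset":[0.03,0,0],"rotation":[0,0,0]}
    - {"offset":[0,0,0],"rotation":[0,0,0]}
    - {"offset":[0,0,0],"rotation":[0,0,0]}

```text
t: 15.8
position: [0.5434, 0.1471, 0.0826]
tool_rot: [3.141, 0.005, -0.131]
force: [-8.5, 0.9, 4.5]
gripper_width: 0.0943
```

Call:
step_arm:
  motion:
    - {"offset":[0.04,0,0],"rotation":[0,0,0]}
    - {"offset":[0,0,0],"rotation":[0,0,0]}
    - {"offset":[0,0,0],"rotation":[0,0,0]}

```text
t: 16.1
position: [0.5435, 0.1472, 0.0826]
tool_rot: [3.141, 0.008, -0.131]
force: [-11.0, 0.7, 8.1]
gripper_width: 0.0938
```

```bash
python3 - <<'E'
from rig import readout
o=readout.get_obs(); print(o["force"],o["wrist_torque"],o["tool_rot"])
E
```

```text
[-11.00955173   0.67328239   8.09167978] [ 0.22252305  2.18255777 -0.07413812] [ 3.14087878  0.0081489  -0.13096755]
```

The tool has stalled at 11 N with the yaw torque near zero, so the pressure is even along the batten. Now I'll back off and lift.

Call:
step_arm:
  motion:
    - {"offset":[-0.05,0,0],"rotation":[0,0,0]}
    - {"offset":[-0.1,0,0],"rotation":[0,0,0]}
    - {"offset":[-0.2,0,0],"rotation":[0,0,0]}
    - {"offset":[-0.4,0,0],"rotation":[0,0,0]}
    - {"offset":[-0.1,0,-0.3],"rotation":[0,0,0]}
    - {"offset":[0,0,-1],"rotation":[0,0,0]}
    - {"offset":[0,0,-1],"rotation":[0,0,0]}
    - {"offset":[0,0,-0.8],"rotation":[0,0,0]}
    - {"offset":[0,0,0],"rotation":[0,0,0]}
    - {"offset":[0,0,0],"rotation":[0,0,0]}

```text
t: 17.1
position: [0.5142, 0.1512, 0.2081]
tool_rot: [-3.141, -0.004, -0.132]
force: [0.0, -0.1, -0.6]
gripper_width: 0.0942
```

```bash
python3 - <<'E'
from rig import readout,cams
import cv2,numpy as np
d=cams.get_image("wrist"); cv2.imwrite("pics/w8.png",d["image"]); np.savez("w8.npz",**d)
d=cams.get_image("side"); np.savez("side8.npz",**d); cv2.imwrite("pics/side8.png",cv2.resize(d["image"][150:260,225:345],None,fx=5.4,fy=5.4,interpolation=cv2.INTER_CUBIC))
o=readout.get_obs(); print(o["t"],o["position"],o["tool_rot"],o["force"])
E
```

```text
17.2 [0.51274604 0.15094176 0.20514209] [ 3.14069377e+00  2.12698792e-03 -1.31519687e-01] [-0.37467083  0.15191335 -0.27141455]
```

View pics/w8.png

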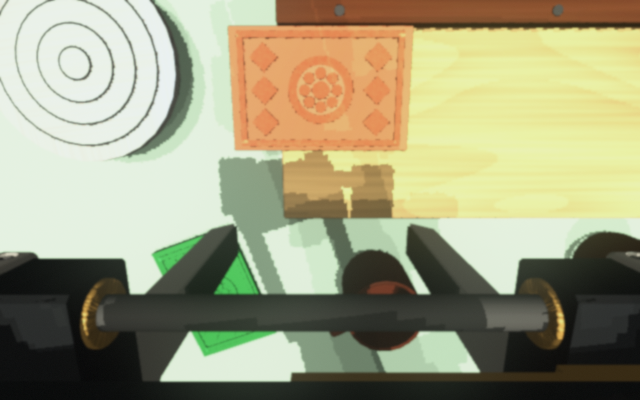

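View pics/side8.png

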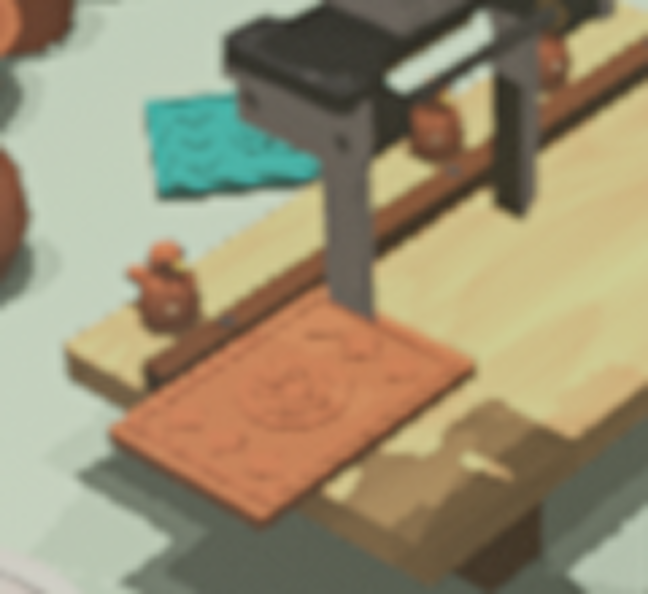

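Tile corners in the wrist view are now about (229,26), (413,27), (407,150) and (235,149). The far side meets the batten, and the plank end runs from (276,8) to (284,216).

```bash
python3 - <<'E'
from meas import *
C=np.array([.5844,-.0433]);a=np.radians(7.5)
f=lambda p:np.c_[(p[:,:2]-C)@[np.cos(a),-np.sin(a)],(p[:,:2]-C)@[np.sin(a),np.cos(a)]]*1000
d=dict(np.load("w8.npz"))
print("tile\n",f(ray(d,[(229,26),(413,27),(407,150),(235,149)],.09)).round(1))
print("end\n",f(ray(d,[(284,214)],.08)).round(1),"batten foot",f(ray(d,[(430,28),(620,28)],.08)).round(1))
im=d["image"][0:60,215:435]; cv2.imwrite("pics/w8c.png",cv2.resize(im,None,fx=3.6,fy=7,interpolation=cv2.INTER_CUBIC))
E
```

```text
tile
 [[ 42.7 259.3]
 [ 41.6 111.1]
 [-56.9 110.5]
 [-55.8 260.3]]
end
 [[-117.5  220.4]] batten foot [[ 43.2  94.4]
 [ 42.9 -63.8]]
```

View pics/w8c.png

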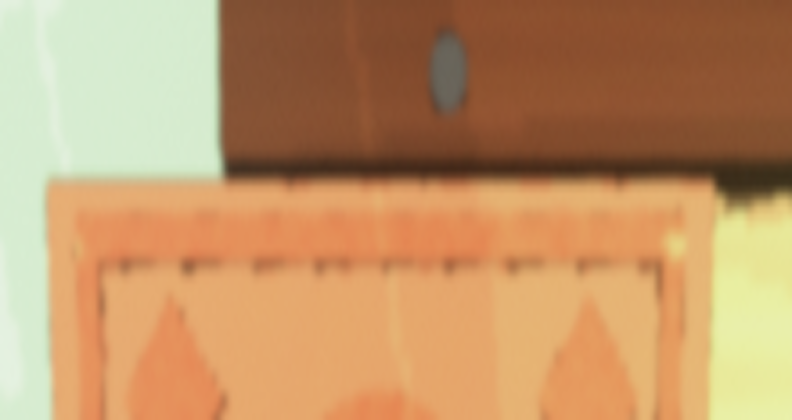

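```bash
python3 - <<'E'
from rig import job_done
print(job_done())
E
```

```text
the job is handed in; nothing more can be done
None
```

The tile now sticks out about 4 cm past the ledge's left (+y) end, next to the banding wheel, with its long side against the batten. I handed the job in at about 17 s of the 67 s allowed.

I pushed it along the ledge with the half-open fingertips. I then pushed it into the batten with the fingers wide open until it stalled at 11 N, with almost no twist. After that I backed off and lifted clear.

**Last checks:**
- **Overhang:** the last wrist view gives 39–40 mm. The ledge end measured 220 mm (expected 220).
- **Flushness:** the close-up shows an even seam along the batten. The far edge measured 42–43 mm and the batten foot 43 mm in the same view. The nominal figure is 45 mm, about the calibration error.
- **Squareness:** the corner readings suggest the tile is within about 0.4° of the batten, at the limit of what I could read by eye.
- **Other pottery:** the arm touched none of it that I could see, and the birds and mug in the last pictures looked unmoved. I did not re-measure the bystanders one by one, and the crock and wheel were not checked separately at the end.
- **Disagreements:** while pushing, the side view gave 19 mm of overhang and the top view 21 mm, so I went by their mean.

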